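# Close and pin the hinged terrine mould, and hold it shut

## Task

Get the long steel terrine mould ready: swing its open side shut, then take the steel pin from the wooden stand and push it down through the two lined-up lugs at the mould's end until its head sits on the upper lug. Then let go of the pin, grip the mould from above across its two long sides and keep squeezing it firmly shut: finish like that, still holding it, with the pin left in place. Leave the mug, sponge, phone and spatula where they are.

Things in the scene. Friction and masses are not known exactly. Their poses are not given: they have to be found in the camera images.
- mould: Narrow steel terrine mould, open on top, split lengthwise into two upright half shells on a fixed base plate 224 x 90 x 8 mm. Origin: centre of the plate's underside; x along the mould to its hinge end, y to the side that swings open, z up. Shut it is 210 mm long (x +-105), 52 mm wide outside (y +-26), walls 4 mm thick, top rim 63 mm above the bench
- swing (a joint): Opening angle of the swinging half (on the mould's +y side), rad: 0 shut against a stop, 1.0 wide open. It turns level about the vertical hinge, its lug end going out to the mould's +y side (clockwise from above as it opens). Its long side runs from 8 to 218 mm from the hinge, outer face 26 mm out. The hinge is slightly stiff (0.15 N m): it stays where left
- mould_hinge (a point): Point on the vertical hinge axis, at the mould's +x end, 113 mm from the mould's centre, 34 mm above the bench
- swing_side (a point): Middle of the swinging half's long outer face, 34 mm above the bench; 113 mm along and 26 mm out from the hinge axis
- pin_seat (a point): Where the pin's head comes to rest: centre of the upper lug's hole at its top, mould shut; 52 mm above the bench, at mould x = -125 mm; does not swing. Lugs 26 x 26 mm with vertical 10.4 mm through holes, chamfered: the fixed half's 24 to 36 mm above the bench, the swinging half's 40 to 52 mm; they line up when shut
- pin_head (a point): Centre of the head of the loose steel pin (about 90 g), z up along the pin. Head 18 mm in diameter, 46 mm high; below it a shank 8 mm in diameter, 36 mm long, with tapered tip. The head's underside is 23 mm and the tip 59 mm below this point. It starts upright in the stand, head resting on the stand's top
- pin_shoulder (a point): Centre of the underside of the pin's head, where the shank begins
- stand: Fixed wooden block 66 x 66 x 44 mm high with an upright hole in the middle of its top, 10.4 mm wide and 40 mm deep, that holds the pin. Stands to the left or to the right of the mould. Origin: centre of its underside
- mug: Bystander: white mug, 76 mm wide, 85 mm high, on the other side of the mould from the stand; origin at the centre of its underside
- sponge: Bystander: tan sponge 110 x 70 x 30 mm; origin at the centre of its underside
- phone: Bystander: black phone 150 x 72 x 9 mm lying flat; origin at the centre of its underside
- spatula: Bystander: spatula 280 mm long lying flat beyond the mould

How it is judged:
By the outcome, as a careful person would: the job done as asked, in the order asked, and still so for the second after the job is handed in, while the arm keeps its last pose, push and grip.
It also fails if it takes over 67 s, if anything falls off the work surface, if the arm or the gripper's body presses on something with over 40 N, if the wrist force passes 120 N, or if a joint passes its speed limit or range.

## Robot

A 6-joint arm with a two-finger parallel gripper is mounted at the origin on the work surface. World frame = base frame: x ahead of the robot, y to its left, z up, the work surface at z = 0. Lengths are in mm, angles in degrees, forces in N, time in s.
With the tool pointing down it reaches from about 325 to 750 mm from the base axis. Payload 7.6 kg.
Tool frame: the origin (TCP) lies midway between the tips of the shut fingers; the grasp point (between the pads) lies 19 mm behind it (ctrl.grip_depth is the distance from the TCP to the grasp point, in mm); x points along the fingers, y is the direction in which the jaws open and shut, and the axes are right-handed (so a half turn about x gives the same grasp; the last joint's range is limited). The gripper opens to 85 mm and grips with 20 to 120 N. Pads are 22 mm wide; open, the fingers measure 114 mm over their backs; the gripper's body (76 mm by 85 mm) begins 54 mm behind the grasp point. The pads swing forward as they close: fully open they stand 13 mm farther back than shut.
Start: joints at [-77.939, 2.991, 80.254, -0, 96.75, -4.028], TCP at [145.515, -504.451, 231.323] pointing down, gripper open.
Joint ranges: [-166.34, 166.34], [-52.06, 124.39], [6.96, 135.62], [-60.46, 240.46], [14.63, 156.25], [-167.68, 167.68]. Speed limits (degrees/s): [147.25, 147.25, 172.46, 180, 180, 180].

## Interface

Orientations are given as [roll, pitch, yaw] about the fixed x, y, z axes, in that order (R = Rz(yaw) Ry(pitch) Rx(roll)).
In Python, from station import ctrl, vision gives the robot as it stands. The module is installed in compiled form; this text tells all that it offers.
- The arm moves only by the shell command python3 -m pendant 'ROWS'. ROWS is JSON, a list of rows, each an object with "travel": the shift along the tool's x, y, z in m, a list of three; "angular": the turn, a rotation vector about the tool's x, y, z in degrees, a list of three; "grip": the opening in per cent of the stroke, from 0 (shut) to 100 (fully open). In form: [{"travel": [x, y, z], "angular": [ax, ay, az], "grip": grip}, ...]. A call has 1 to 5 rows; each row shifts and turns the commanded pose from where the row before left it, along the tool's axes as they then stand; what a row does not reach is not made up. A row lasts 1/12 s, in which the tool goes at most 41.7 mm and 7.16 degrees, less where a joint would pass 70% of its speed; a pose out of reach is approached as far as the arm can. A call is refused whole if a number of a shift passes 0.0417 or a number of a turn 7.16, either way. A call with a gripper value outside its range is refused whole. The fingers move at their own pace and stop on an object; the grip force is fixed at half the most. Time passes only in rows, so rows that do not move let the fingers close. It gives the time, the measured TCP pose, the force and the opening at its end, in the units of the state.
- ctrl.sense(): the state, without advancing time (a new reading comes with each control period).
- vision.snapshot(name): name is "scene" or "top" or "wrist"; returns the picture (420x560x3 uint8, blue, green, red); there is no depth.
- vision.camera_info(name): a dict with "fov_y" (degrees; the focal length in pixels is half the picture's height over the tangent of half this angle, whatever the lens; pixels are square), "cx", "cy" (the principal point, pixels), "world_to_cam" (4x4, takes a point from world to camera coordinates); the wrist camera has in their place "mount" (4x4, takes a point from camera to tool coordinates, whose origin is the TCP and whose axes are the tool frame's). Camera axes: x right, y up, looking along -z (the intrinsics and any distortion apply to the point x, -y, -z); pixel columns grow to the right and rows downward; lengths in mm; the calibration is good to about 2 mm. A picture is of the moment at which its call begins: read the wrist's pose just before it. camera_info takes no time and is no camera call.
- ctrl.job_done(): hands the job in, once; it reports no verdict.
The state is a dict: "t": time; "qpos": joint angles; "qvel": joint speeds; "tau": joint torques, N m; "ee_pos": TCP position; "orientation": TCP orientation; "wrist_force": force on the tool from outside, world axes, zero at the start; "ft_torque": the same for the moment, N m; "opening": finger opening in mm.
Only numpy, scipy, OpenCV 4.12 (cv2) and the standard library are available. Lean on these libraries where they do the work, as an engineer would, in place of code of your own. Each camera call takes 0.05 s, during which the arm holds its last target. There are 200 camera calls.

## Working session

There is one attempt and no reset: what is moved stays moved. The work goes in short steps, Python scripts to look and compute and a shell command to move; the robot and the scene stay as the last step left them, time stands still between calls to the robot, and variables do not carry over. Pictures are saved under pics/ and viewed, about 8 in all and at most 12, crops included, and the job is handed in when it is done.

```bash
mkdir -p pics; python3 - <<'E'
from station import ctrl, vision
import cv2
for n in("top","scene"):
    i=vision.camera_info(n); print(n,i)
    cv2.imwrite(f"pics/{n}0.png",cv2.resize(vision.snapshot(n),(800,600),interpolation=cv2.INTER_CUBIC))
print(vision.camera_info("wrist")); print(ctrl.sense(), ctrl.grip_depth)
E
```

```text
top {'fov_y': 44.526208082866326, 'cx': 286.9537851782742, 'cy': 207.55836965438988, 'world_to_cam': array([[-2.25593134e-02, -9.99704562e-01, -9.04800133e-03,
         3.18032024e+01],
       [ 9.95626197e-01, -2.32861661e-02,  9.04777855e-02,
        -6.34688288e+02],
       [-9.06617481e-02, -6.96731045e-03,  9.95857371e-01,
        -1.35152963e+03],
       [ 0.00000000e+00,  0.00000000e+00,  0.00000000e+00,
         1.00000000e+00]])}
scene {'fov_y': 49.195124421225714, 'cx': 276.6364555857384, 'cy': 218.02841792617895, 'world_to_cam': array([[-5.83254516e-01,  8.12288057e-01, -1.51083311e-03,
         3.72112171e+02],
       [-4.97492328e-01, -3.55747353e-01,  7.91166989e-01,
         2.48103860e+02],
       [ 6.42118021e-01,  4.62203347e-01,  6.11598327e-01,
        -1.66945592e+03],
       [ 0.00000000e+00,  0.00000000e+00,  0.00000000e+00,
         1.00000000e+00]])}
{'fov_y': 63.868154245917495, 'cx': 280.58325229278654, 'cy': 209.1878805742591, 'mount': array([[-4.59976944e-04,  2.86548495e-01, -9.58065628e-01,
        -1.43522146e+02],
       [ 9.99999709e-01, -4.50613985e
[... 185 characters left out ...]
0e+00,
         1.00000000e+00]])}
{'t': 0.1, 'qpos': array([-7.79386771e+01,  3.02297186e+00,  8.03079645e+01,  2.31954984e-03,
        9.67484149e+01, -4.02797429e+00]), 'qvel': array([-0.04926776,  0.02044204, -0.18368611,  0.02353183, -0.02374132,
       -0.07466729]), 'tau': array([-5.26674648e-04, -3.82581389e+01, -3.60987461e+01, -1.52177422e-04,
        4.78593443e-03, -2.90753610e-05]), 'ee_pos': array([ 145.47224306, -504.16527347,  230.55575283]), 'orientation': array([-95.6910121 ,  89.92061532, 100.39855605]), 'wrist_force': array([ 0.79926322,  0.51145773, -0.27822381]), 'ft_torque': array([ 0.0127972 , -0.0278626 ,  0.02651065]), 'opening': 85.7925937907804} 18.700000000000003
```

View pics/top0.png

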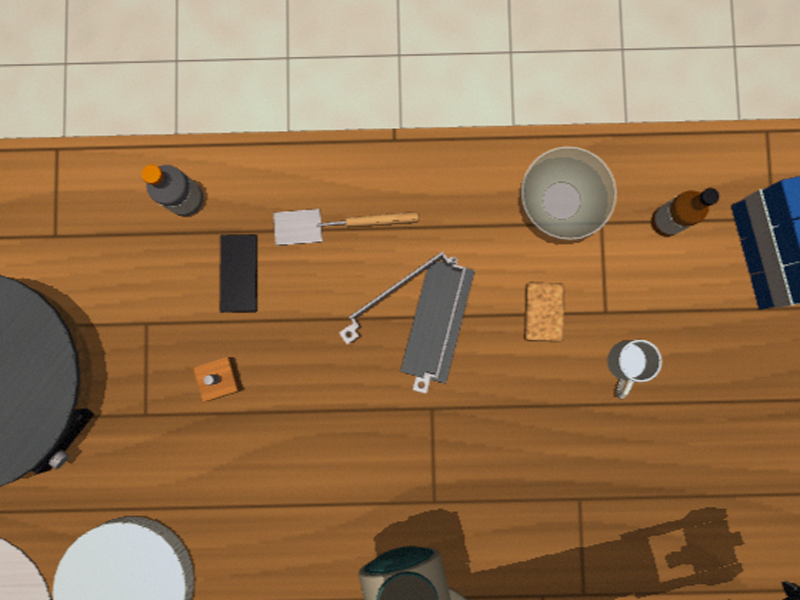

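View pics/scene0.png

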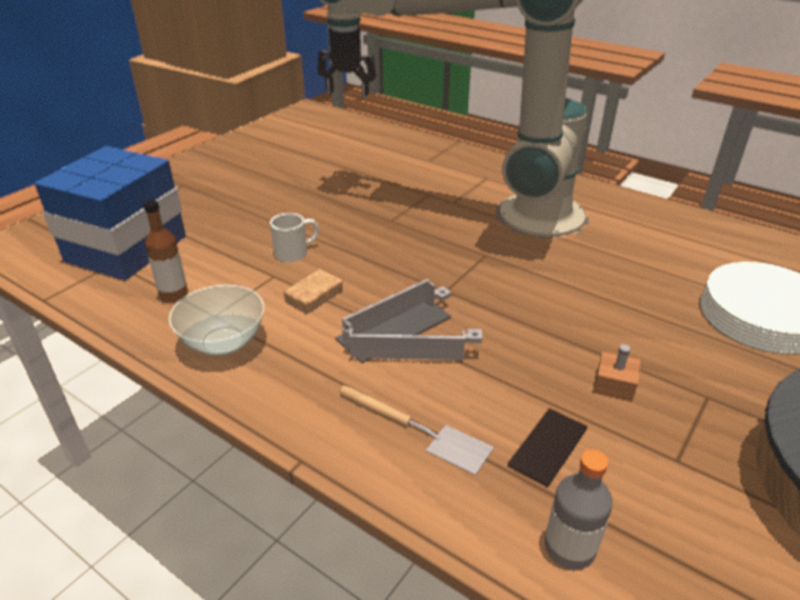

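The top view shows the mould open: hinge about (450,258), fixed lug (421,384), swinging lug (349,331). The pin and stand are at (210,379), left of the mould. The scene view agrees. Next I turn these pixels into positions.

```bash
cat > h.py <<'E'
from station import ctrl, vision
import numpy as np, cv2
from scipy.spatial.transform import Rotation as Ro
def RT():
    s=ctrl.sense(); return Ro.from_euler('xyz',s['orientation'],degrees=True).as_matrix(), s['ee_pos'], s
def w2c(name, pose=None):
    i=vision.camera_info(name)
    if name!='wrist': return i,i['world_to_cam']
    R,p=pose; T=np.eye(4);T[:3,:3]=R;T[:3,3]=p
    return i,np.linalg.inv(T@i['mount'])
def px(name,u,v,z,pose=None):
    "native pixel -> world at height z"
    i,W=w2c(name,pose); f=210/np.tan(np.radians(i['fov_y']/2))
    C=np.linalg.inv(W); d=C[:3,:3]@np.array([(u-i['cx'])/f,-(v-i['cy'])/f,-1]); o=C[:3,3]
    return o+d*(z-o[2])/d[2]
def proj(name,P,pose=None):
    i,W=w2c(name,pose); f=210/np.tan(np.radians(i['fov_y']/2))
    c=W@np.append(P,1); return np.array([i['cx']+f*c[0]/-c[2], i['cy']+f*c[1]/c[2]])
def go(target,yaw=None):
    "tool-axis travel (mm) to TCP target at present attitude, then the rotvec to tool down with jaw axis at yaw deg"
    R,p,s=RT(); d=R.T@(np.array(target)-p)
    cur=np.degrees(np.arctan2(R[1,1],R[0,1]))
    print('tcp',p.round(1),'jaw yaw',cur.round(1),'travel',d.round(1),end=' ')
    if yaw is not None:
        y=np.radians((yaw-cur+90)%180-90+cur); yv=np.array([np.cos(y),np.sin(y),0]); x=np.array([0,0,-1.])
        Rt=np.c_[x,yv,np.cross(x,yv)]; print('rot',np.degrees(Ro.from_matrix(R.T@Rt).as_rotvec()).round(1),'dir tool z->',Rt[:,2].round(2),end=' ')
    print()
E
python3 - <<'E'
from h import *
k=.7
for n,u,v,z in [('hinge',450,260,60),('fixlug',421,384,36),('swlug',349,335,52),('pin top',209,379,90),('stand c1',194,367,44),('stand',217,379,44),('mug',632,360,80),('plate NR',473,268,8),('plate SL',401,373,8),('plate SR',446,383,8),('sw corner',355,318,63),('sw hinge',441,258,63)]:
    print(n,px('top',u*k,v*k,z).round(1))
R,p,s=RT();print(R.round(3))
E
```

```text
hinge [698.4 -58.6  60. ]
fixlug [4.713e+02 3.000e-01 3.600e+01]
swlug [564.5 131.   52. ]
pin top [490.2 379.   90. ]
stand c1 [512.2 419.9  44. ]
stand [489.1 377.1  44. ]
mug [ 506.9 -379.    80. ]
plate NR [ 689.2 -104.8    8. ]
plate SL [492.1  37.6   8. ]
plate SR [471.4 -47.1   8. ]
sw corner [595.  118.6  63. ]
sw hinge [702.1 -41.9  63. ]
[[-0.     0.277 -0.961]
 [ 0.001 -0.961 -0.277]
 [-1.    -0.001 -0.   ]]
```

```bash

python3 -m pendant '[{"travel":[0,-0.0229,-0.0334],"angular":[0,0,0],"grip":0},{"travel":[0,-0.0229,-0.0334],"angular":[0,0,0],"grip":0},{"travel":[0,-0.0229,-0.0334],"angular":[0,0,0],"grip":0},{"travel":[0,-0.0229,-0.0334],"angular":[0,0,0],"grip":0},{"travel":[0,-0.0229,-0.0334],"angular":[0,0,0],"grip":0}]'
python3 -m pendant '[{"travel":[0,-0.0229,-0.0334],"angular":[0,0,0],"grip":0},{"travel":[0,-0.0229,-0.0334],"angular":[0,0,0],"grip":0},{"travel":[0,-0.0229,-0.0334],"angular":[0,0,0],"grip":0},{"travel":[0,-0.0229,-0.0334],"angular":[0,0,0],"grip":0},{"travel":[0,-0.0229,-0.0334],"angular":[0,0,0],"grip":0}]'
python3 -m pendant '[{"travel":[0,-0.0229,-0.0334],"angular":[0,0,0],"grip":0},{"travel":[0,-0.0229,-0.0334],"angular":[0,0,0],"grip":0},{"travel":[0,-0.0229,-0.0334],"angular":[0,0,0],"grip":0},{"travel":[0,-0.0229,-0.0334],"angular":[0,0,0],"grip":0},{"travel":[0,-0.0229,-0.0334],"angular":[0,0,0],"grip":0}]'
python3 -m pendant '[{"travel":[0,-0.0229,-0.0334],"angular":[0,0,0],"grip":0},{"travel":[0,-0.0229,-0.0334],"angular":[0,0,0],"grip":0},{"travel":[0,-0.0229,-0.0334],"angular":[0,0,0],"grip":0},{"travel":[0,-0.0229,-0.0334],"angular":[0,0,0],"grip":0},{"travel":[0,-0.0229,-0.0334],"angular":[0,0,0],"grip":0}]'
python3 -m pendant '[{"travel":[0,0,0],"angular":[6.1,0,0],"grip":0},{"travel":[0,0,0],"angular":[6.1,0,0],"grip":0},{"travel":[0,0,0],"angular":[6.1,0,0],"grip":0},{"travel":[0,0,0],"angular":[6.1,0,0],"grip":0},{"travel":[0,0,0],"angular":[6.1,0,0],"grip":0}]'
python3 -m pendant '[{"travel":[0,0,0],"angular":[0,0,0],"grip":0},{"travel":[0,0,0],"angular":[0,0,0],"grip":0}]'
python3 - <<'E'
from h import *
R,p,s=RT(); im=vision.snapshot('wrist'); np.savez('pose1',R=R,p=p)
cv2.imwrite('pics/w1.png',cv2.resize(im,(800,600),interpolation=cv2.INTER_CUBIC))
go([660,121,230],-104.5); print(s['qpos'].round(1))
E
```

```text
t: 0.52
ee_pos: [274.8, -346.4, 230.9]
orientation: [-73.1, 90.0, 122.9]
wrist_force: [1.0, 0.3, 0.7]
opening: 25.4
t: 0.93
ee_pos: [403.7, -190.0, 231.1]
orientation: [24.4, 90.0, -139.5]
wrist_force: [0.7, -0.7, -0.1]
opening: -0.2
t: 1.35
ee_pos: [532.5, -33.6, 230.9]
orientation: [-9.6, 90.0, -173.5]
wrist_force: [0.3, -0.9, 0.4]
opening: 0.1
t: 1.77
ee_pos: [661.2, 122.5, 230.5]
orientation: [-0.9, 89.9, -164.8]
wrist_force: [0.3, -0.5, 0.7]
opening: 0.2
t: 2.18
ee_pos: [660.3, 120.9, 230.4]
orientation: [27.6, 89.9, -167.1]
wrist_force: [-0.2, 0.1, 0.4]
opening: 0.1
t: 2.35
ee_pos: [660.3, 120.7, 230.7]
orientation: [28.5, 89.9, -165.8]
wrist_force: [0.4, -0.3, -0.5]
opening: -0.0
tcp [660.3 120.7 230.9] jaw yaw -104.2 travel [ 0.9 -0.2  0.4] rot [ 0.3  0.  -0. ] dir tool z-> [-0.97  0.25  0.  ] 
[  7.2  27.5  51.3  -0.  101.2 111.4]
```

View pics/w1.png

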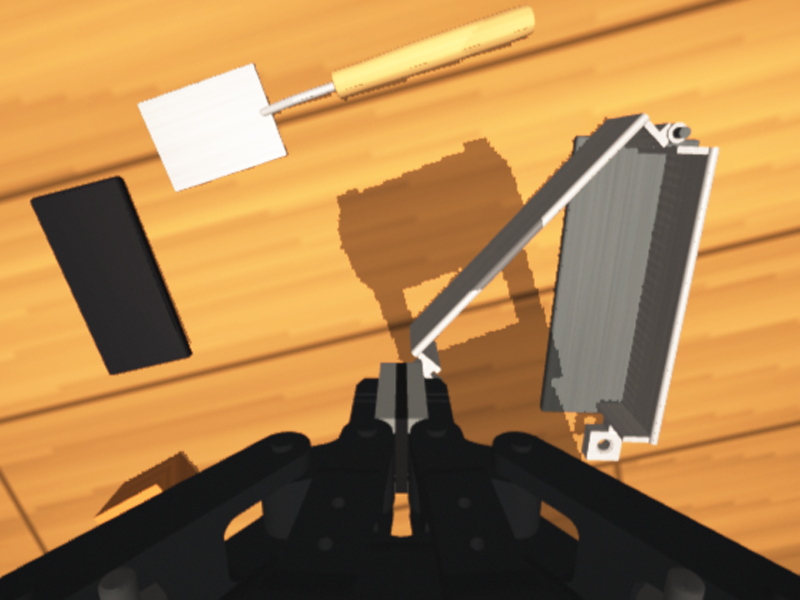

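The wrist view shows hinge pin (681,131), fixed lug hole (603,445), fixed rim outer edge (717,150)-(655,443), and swinging rim (645,116)-(414,350). The spatula and phone are clear of the path.

```bash
python3 - <<'E'
from h import *
d=np.load('pose1.npz'); P=(d['R'],d['p'])
from scipy.optimize import least_squares
obs=[((603,445),(-125,0,36)),((717,150),(105,-26,63)),((655,443),(-105,-26,63)),((681,131),(113,0,60)),((542,410),(-112,45,8))]
for (u,v),l in obs: print(l,px('wrist',u*.7,v*.7,l[2],P).round(1))
def W(q,l):
    c,s=np.cos(q[2]),np.sin(q[2]); return np.array([q[0]+c*l[0]-s*l[1],q[1]+s*l[0]+c*l[1],l[2]])
f=lambda q:np.concatenate([(proj('wrist',W(q,l),P)/.7-np.array(uv)) for uv,l in obs])
r=least_squares(f,[592,-31,-.25],x_scale=[10,10,.1],loss='soft_l1'); q=r.x; print(q,np.degrees(q[2]),f(q).round(1)); np.save('mould',q)
print('hinge',W(q,(113,0,34)),'seat',W(q,(-125,0,52)))
a,b=px('wrist',645*.7,116*.7,63,P),px('wrist',414*.7,350*.7,63,P)
th=np.degrees(np.arctan2(*(b-a)[1::-1])); op=np.degrees(q[2])+180-th; print('rim',a,b,'open deg',op)
H=W(q,(113,0,0))[:2]
for o in (op,30,15,0):
  t=q[2]+np.pi-np.radians(o); e=np.array([np.cos(t),np.sin(t)]); n=np.array([e[1],-e[0]])
  for L,out in((180,26),):
    print(o, 'face pt',(H+L*e+out*n).round(1),'n',n.round(2))
E
```

```text
(-125, 0, 36) [472.9  -1.   36. ]
(105, -26, 63) [685.4 -87.9  63. ]
(-105, -26, 63) [485.7 -30.4  63. ]
(113, 0, 60) [701.8 -68.9  60. ]
(-112, 45, 8) [498.6  36.5   8. ]
[ 5.93151028e+02 -3.61998591e+01 -2.87106819e-01] -16.450008982006874 [-0.3 -0.3  4.7 -3.1  1.4  0.5 -1.1  0.7 -2.5  0.7]
hinge [701.52561839 -68.19904758  34.        ] seat [473.26763062  -0.80252675  52.        ]
rim [716.06181757 -46.83376052  63.        ] [601.86439924 125.21727672  63.        ] open deg 39.976109649923885
39.976109649923885 face pt [623.6  96.2] n [0.83 0.55]
30 face pt [596.4  80.2] n [0.72 0.69]
15 face pt [561.5  47.9] n [0.52 0.85]
0 face pt [536.3   7.7] n [0.28 0.96]
```

```bash

python3 -m pendant '[{"travel":[0.04,0,0],"angular":[0.4,0,0],"grip":0},{"travel":[0.04,0,0],"angular":[0.4,0,0],"grip":0},{"travel":[0.04,0,0],"angular":[0.4,0,0],"grip":0},{"travel":[0.04,0,0],"angular":[0.5,0,0],"grip":0},{"travel":[0.04,0,0],"angular":[0.5,0,0],"grip":0}]'
python3 -m pendant '[{"travel":[0,0.0084,0.0088],"angular":[0,0,0],"grip":0},{"travel":[0,0.0084,0.0088],"angular":[0,0,0],"grip":0},{"travel":[0,0.0084,0.0088],"angular":[0,0,0],"grip":0},{"travel":[0,0.0084,0.0088],"angular":[0,0,0],"grip":0},{"travel":[0,0.0084,0.0088],"angular":[0,0,0],"grip":0}]'
python3 -m pendant '[{"travel":[0,0.0077,0.0059],"angular":[0,0,0],"grip":0},{"travel":[0,0.0077,0.0059],"angular":[0,0,0],"grip":0},{"travel":[0,0.0077,0.0059],"angular":[0,0,0],"grip":0},{"travel":[0,0.0077,0.0059],"angular":[0,0,0],"grip":0},{"travel":[0,0.0077,0.0059],"angular":[0,0,0],"grip":0}]'
python3 -m pendant '[{"travel":[0,0.0077,0.0036],"angular":[0,0,0],"grip":0},{"travel":[0,0.0077,0.0036],"angular":[0,0,0],"grip":0},{"travel":[0,0.0077,0.0036],"angular":[0,0,0],"grip":0},{"travel":[0,0.006,0.0036],"angular":[0,0,0],"grip":0}]'
python3 -c "
from h import *
q=np.load('mould.npy');n=np.array([-np.sin(q[2]),np.cos(q[2])]);e=np.array([n[1],-n[0]])
R,p,s=RT();print('mould xy',(p[:2]-q[:2])@e,(p[:2]-q[:2])@n,s['wrist_force'])"
```

```text
t: 2.82
ee_pos: [660.1, 120.6, 29.5]
orientation: [157.9, 90.0, -38.6]
wrist_force: [1.3, 0.3, -0.5]
opening: -0.1
t: 3.23
ee_pos: [605.9, 92.8, 31.1]
orientation: [-160.7, 90.0, 2.9]
wrist_force: [1.8, -0.6, 0.9]
opening: -0.4
t: 3.65
ee_pos: [566.8, 64.4, 31.5]
orientation: [-155.6, 90.0, 8.0]
wrist_force: [1.1, -0.3, -0.9]
opening: 0.1
t: 3.98
ee_pos: [544.5, 40.1, 31.3]
orientation: [163.4, 90.0, -33.2]
wrist_force: [1.0, -0.0, 0.2]
opening: -0.1
mould xy -68.2848601478798 59.42806512369064 [ 0.9988615  -0.04998084  0.22090638]
```

```bash

python3 -m pendant '[{"travel":[0,0.006,0],"angular":[0,0,0],"grip":0},{"travel":[0,0.005,0],"angular":[0,0,0],"grip":0},{"travel":[0,0.003,0],"angular":[0,0,0],"grip":0},{"travel":[0,0.002,0],"angular":[0,0,0],"grip":0}]'
python3 -m pendant '[{"travel":[0,0.002,0],"angular":[0,0,0],"grip":0},{"travel":[0,0.002,0],"angular":[0,0,0],"grip":0}]'
python3 -m pendant '[{"travel":[0,0.001,0],"angular":[0,0,0],"grip":0},{"travel":[0,0.001,0],"angular":[0,0,0],"grip":0}]'
cat > m.py <<'E'
from h import *
q=np.load('mould.npy');n=np.array([-np.sin(q[2]),np.cos(q[2])]);e=np.array([n[1],-n[0]])
R,p,s=RT();print('mould xy',(p[:2]-q[:2])@e,(p[:2]-q[:2])@n,'z',p[2],'F',s['wrist_force'].round(1),s['opening'].round(1))
E
python3 m.py
```

```text
t: 4.32
ee_pos: [540.2, 25.1, 31.2]
orientation: [25.5, 90.0, -171.2]
wrist_force: [-0.2, 1.5, -0.4]
opening: 0.3
t: 4.48
ee_pos: [539.2, 21.6, 31.2]
orientation: [-11.8, 90.0, 151.6]
wrist_force: [-1.3, 1.3, 0.4]
opening: 0.1
t: 4.65
ee_pos: [539.1, 21.5, 31.3]
orientation: [-96.8, 89.8, 66.6]
wrist_force: [3.7, 13.1, -2.9]
opening: -0.4Traceback (most recent call last):
  File "m.py", line 3, in <module>
    R,p,s=RT();print('mould xy',(p[:2]-q[:2])@e,(p[:2]-q[:2])@n,'z',p[2],'F',s['wrist_force'].round(1),s['opening'].round(1))
                                                                                                       ^^^^^^^^^^^^^^^^^^
AttributeError: 'float' object has no attribute 'round'
```

```bash
sed -i "s/s\['opening'\].round(1)/s['opening']/" m.py
python3 -m pendant '[{"travel":[0,-0.010,0],"angular":[0,0,0],"grip":0},{"travel":[0,-0.015,0],"angular":[0,0,0],"grip":0},{"travel":[-0.04,0,0],"angular":[0,0,0],"grip":0},{"travel":[-0.04,0,0],"angular":[0,0,0],"grip":60},{"travel":[-0.04,0,0],"angular":[0,0,0],"grip":60}]'
python3 -m pendant '[{"travel":[-0.03,0,0],"angular":[0,0,0],"grip":60},{"travel":[0,0,0],"angular":[0,0,0],"grip":60},{"travel":[0,0,0],"angular":[0,0,0],"grip":60}]'
python3 - <<'E'
from h import *
R,p,s=RT(); im=vision.snapshot('wrist'); np.savez('pose2',R=R,p=p)
cv2.imwrite('pics/w2.png',cv2.resize(im,(800,600),interpolation=cv2.INTER_CUBIC))
go([560,378,180])
E
```

```text
t: 5.07
ee_pos: [545.3, 44.1, 152.2]
orientation: [42.0, 89.9, -154.5]
wrist_force: [1.4, -0.0, 0.1]
opening: 23.2
t: 5.32
ee_pos: [546.8, 43.9, 183.7]
orientation: [-170.9, 89.7, -7.5]
wrist_force: [-0.4, 0.0, -1.2]
opening: 51.1
tcp [545.9  43.8 181.4] jaw yaw -106.6 travel [   1.2 -324.3   82. ]
```

View pics/w2.png

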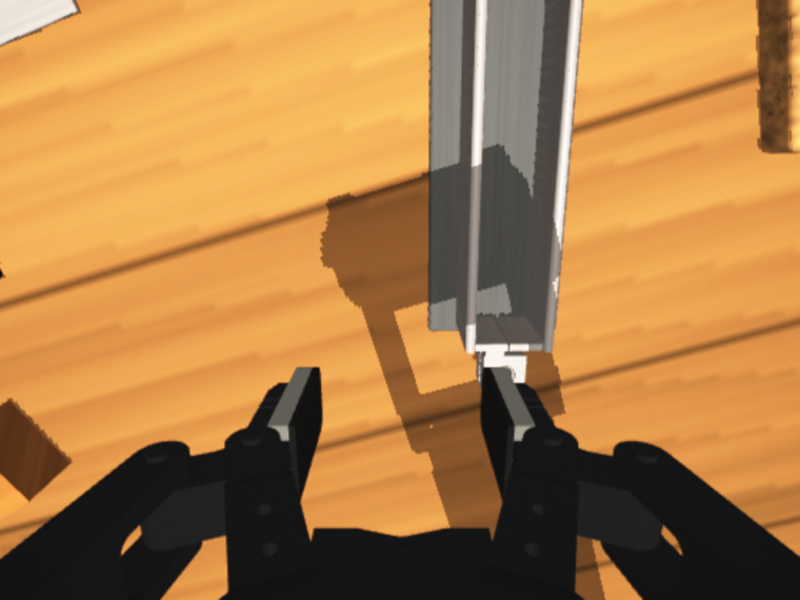

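The mould is now shut: both walls meet at the lug end (475-550, 350), though a finger hides the hole. Next, look at the pin.

```bash

python3 -m pendant '[{"travel":[0,-0.036,0.009],"angular":[0,0,0],"grip":60},{"travel":[0,-0.036,0.009],"angular":[0,0,0],"grip":60},{"travel":[0,-0.036,0.009],"angular":[0,0,0],"grip":60},{"travel":[0,-0.036,0.009],"angular":[0,0,0],"grip":60},{"travel":[0,-0.036,0.009],"angular":[0,0,0],"grip":60}]'
python3 -m pendant '[{"travel":[0,-0.036,0.009],"angular":[0,0,0],"grip":60},{"travel":[0,-0.036,0.009],"angular":[0,0,0],"grip":60},{"travel":[0,-0.036,0.009],"angular":[0,0,0],"grip":60},{"travel":[0,-0.036,0.009],"angular":[0,0,0],"grip":60},{"travel":[0,0,0],"angular":[0,0,0],"grip":60}]'
python3 -m pendant '[{"travel":[0,0,0],"angular":[0,0,0],"grip":60},{"travel":[0,0,0],"angular":[0,0,0],"grip":60}]'
python3 - <<'E'
from h import *
R,p,s=RT(); im=vision.snapshot('wrist'); np.savez('pose3',R=R,p=p)
cv2.imwrite('pics/w3.png',cv2.resize(im,(800,600),interpolation=cv2.INTER_CUBIC))
print(p,proj('wrist',[490,378,90],(R,p))/.7)
E
```

```text
t: 5.78
ee_pos: [553.1, 230.6, 178.8]
orientation: [42.6, 89.8, -154.1]
wrist_force: [0.2, -0.1, -0.1]
opening: 51.4
t: 6.2
ee_pos: [558.3, 383.0, 176.6]
orientation: [32.3, 89.7, -164.0]
wrist_force: [-0.4, -1.2, -0.8]
opening: 51.2
t: 6.37
ee_pos: [560.3, 376.8, 179.1]
orientation: [59.0, 89.8, -137.6]
wrist_force: [-0.3, -0.1, -0.8]
opening: 51.4
[560.28962112 376.77077766 179.07691793] [433.52468951 422.64289878]
```

View pics/w3.png

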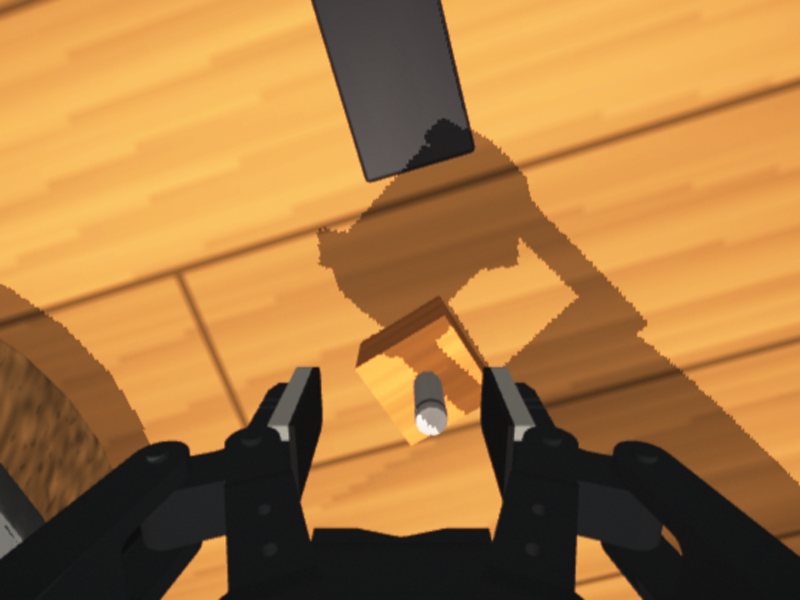

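```bash
python3 - <<'E'
from h import *
d=np.load('pose3.npz'); P=(d['R'],d['p'])
a=px('wrist',431*.7,420*.7,90,P); b=px('wrist',428*.7,397*.7,67,P)
print(a,b); go([a[0],a[1],110],-106.45)
i,W=w2c('wrist',P); print(proj('wrist',[a[0],a[1],44],P)/.7)
E
```

```text
[491.96970698 378.88528367  90.        ] [493.59986191 378.76767882  67.        ]
tcp [560.6 376.2 179.9] jaw yaw -106.7 travel [70.  17.  66.5] rot [-0.2  0.1 -0.1] dir tool z-> [-0.96  0.28  0.  ] 
[426.45445564 381.80242456]
```

```bash

python3 -m pendant '[{"travel":[0,0.0085,0.033],"angular":[0,0,0],"grip":60},{"travel":[0,0.0085,0.0335],"angular":[0,0,0],"grip":60},{"travel":[0.035,0,0],"angular":[0,0,0],"grip":60},{"travel":[0.035,0,0],"angular":[0,0,0],"grip":60},{"travel":[0,0,0],"angular":[0,0,0],"grip":60}]'
python3 -m pendant '[{"travel":[0,0,0],"angular":[0,0,0],"grip":60},{"travel":[0,0,0],"angular":[0,0,0],"grip":60}]'
python3 - <<'E'
from h import *
R,p,s=RT(); im=vision.snapshot('wrist'); np.savez('pose4',R=R,p=p)
cv2.imwrite('pics/w4.png',cv2.resize(im[190:420,150:430],(800,657))[:600])
go([491.7,378.8,50],-106.45)
print(proj('wrist',[491.7,378.8,90],(R,p)))
E
```

```text
t: 6.83
ee_pos: [489.1, 376.7, 103.9]
orientation: [52.8, 89.3, -143.9]
wrist_force: [-0.7, -0.8, -2.1]
opening: 51.3
t: 7.0
ee_pos: [493.3, 379.7, 113.4]
orientation: [-133.6, 89.9, 29.7]
wrist_force: [0.7, 0.3, 0.5]
opening: 51.2
tcp [493.6 380.1 114.2] jaw yaw -106.7 travel [64.2  2.   1.6] rot [-0.2 -0.2  0.2] dir tool z-> [-0.96  0.28  0.  ] 
[281.69050761 252.10054384]
```

View pics/w4.png

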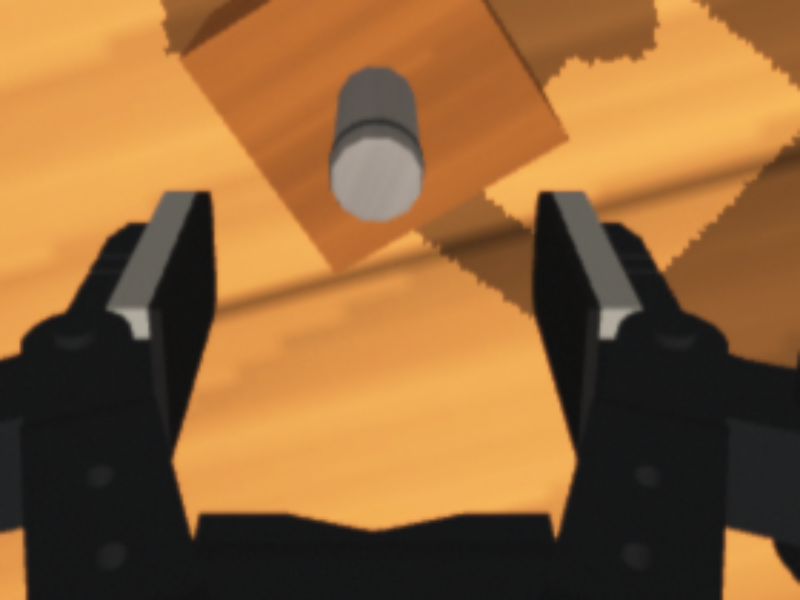

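The pin top sits at native (282,252), which matches the prediction (281.7,252.1). I'll go down and grip.

```bash

python3 -m pendant '[{"travel":[0,0.002,0.0016],"angular":[0,0,0],"grip":60},{"travel":[0.025,0,0],"angular":[0,0,0],"grip":60},{"travel":[0.025,0,0],"angular":[0,0,0],"grip":60},{"travel":[0.012,0,0],"angular":[0,0,0],"grip":60},{"travel":[0,0,0],"angular":[0,0,0],"grip":60}]'
python3 -m pendant '[{"travel":[0,0,0],"angular":[0,0,0],"grip":60},{"travel":[0,0,0],"angular":[0,0,0],"grip":60},{"travel":[0,0,0],"angular":[0,0,0],"grip":60}]'
python3 -c "
from h import *
go([491.7,378.8,50],-106.45)"
```

```text
t: 7.47
ee_pos: [488.9, 377.6, 46.8]
orientation: [52.2, 89.7, -144.4]
wrist_force: [-1.2, -1.0, -1.2]
opening: 51.7
t: 7.72
ee_pos: [491.0, 379.3, 51.5]
orientation: [-131.1, 89.8, 32.3]
wrist_force: [0.4, 0.0, -0.3]
opening: 50.7
tcp [491.  379.3  51.5] jaw yaw -106.6 travel [ 1.5  0.2 -0.8] rot [-0.2 -0.1  0.1] dir tool z-> [-0.96  0.28  0.  ]
```

Good. Close on the pin, then lift.

```bash

python3 -m pendant '[{"travel":[0.001,0,-0.0006],"angular":[0,0,0],"grip":40},{"travel":[0,0,0],"angular":[0,0,0],"grip":20},{"travel":[0,0,0],"angular":[0,0,0],"grip":0},{"travel":[0,0,0],"angular":[0,0,0],"grip":0},{"travel":[0,0,0],"angular":[0,0,0],"grip":0}]'
python3 -m pendant '[{"travel":[0,0,0],"angular":[0,0,0],"grip":0},{"travel":[0,0,0],"angular":[0,0,0],"grip":0}]'
python3 -c "
from h import *
go([491.7,378.8,50],-106.45)"
python3 -m pendant '[{"travel":[-0.01,0,0],"angular":[0,0,0],"grip":0},{"travel":[-0.02,0,0],"angular":[0,0,0],"grip":0},{"travel":[-0.025,0,0],"angular":[0,0,0],"grip":0},{"travel":[-0.025,0,0],"angular":[0,0,0],"grip":0},{"travel":[-0.02,0,0],"angular":[0,0,0],"grip":0}]'
python3 -m pendant '[{"travel":[-0.02,0,0],"angular":[0,0,0],"grip":0},{"travel":[-0.01,0,0],"angular":[0,0,0],"grip":0},{"travel":[0,0,0],"angular":[0,0,0],"grip":0},{"travel":[0,0,0],"angular":[0,0,0],"grip":0}]'
python3 -c "
from h import *
go([473.3+60*.96,-.8-60*.28,180],-106.45)"
```

```text
t: 8.13
ee_pos: [490.9, 378.7, 48.9]
orientation: [-131.1, 89.9, 32.3]
wrist_force: [-0.1, -0.5, 2.8]
opening: 16.5
t: 8.3
ee_pos: [490.9, 378.7, 49.0]
orientation: [-129.5, 89.9, 33.8]
wrist_force: [0.6, 0.1, 5.1]
opening: 16.7
tcp [490.9 378.7  49. ] jaw yaw -106.6 travel [-1.  -0.3 -0.7] rot [-0.2 -0.   0.1] dir tool z-> [-0.96  0.28  0.  ] 
t: 8.72
ee_pos: [490.4, 378.3, 149.6]
orientation: [71.1, 90.0, -125.5]
wrist_force: [0.9, -0.8, -0.1]
opening: 16.3
t: 9.05
ee_pos: [490.4, 378.3, 177.4]
orientation: [57.3, 89.9, -139.3]
wrist_force: [0.1, -0.0, -1.4]
opening: 16.5
tcp [490.4 378.3 177.4] jaw yaw -106.6 travel [  -2.4  367.8 -152. ] rot [-0.2  0.  -0. ] dir tool z-> [-0.96  0.28  0.  ]
```

```bash

python3 -m pendant '[{"travel":[0,0.0342,-0.0169],"angular":[0,0,0],"grip":0},{"travel":[0,0.0342,-0.0169],"angular":[0,0,0],"grip":0},{"travel":[0,0.0342,-0.0169],"angular":[0,0,0],"grip":0},{"travel":[0,0.0342,-0.0169],"angular":[0,0,0],"grip":0},{"travel":[0,0.0342,-0.0169],"angular":[0,0,0],"grip":0}]'
python3 -m pendant '[{"travel":[0,0.0342,-0.0169],"angular":[0,0,0],"grip":0},{"travel":[0,0.0342,-0.0169],"angular":[0,0,0],"grip":0},{"travel":[0,0.0342,-0.0169],"angular":[0,0,0],"grip":0},{"travel":[0,0.0342,-0.0169],"angular":[0,0,0],"grip":0},{"travel":[0,0,0],"angular":[0,0,0],"grip":0}]'
python3 -m pendant '[{"travel":[0,0,0],"angular":[0,0,0],"grip":0},{"travel":[0,0,0],"angular":[0,0,0],"grip":0},{"travel":[0,0,0],"angular":[0,0,0],"grip":0}]'
python3 - <<'E'
from h import *
R,p,s=RT(); im=vision.snapshot('wrist'); np.savez('pose5',R=R,p=p); print(p,s['opening'])
cv2.imwrite('pics/w5.png',cv2.resize(im[150:330,200:440],(800,600),interpolation=cv2.INTER_CUBIC))
print(proj('wrist',[473.3,-.8,52],(R,p)))
for x in (0,10,25,41,46): print(x,proj('wrist',p+R@[x-5,0,0],(R,p)))
E
```

```text
t: 9.47
ee_pos: [521.7, 188.5, 175.7]
orientation: [35.2, 89.8, -161.4]
wrist_force: [0.4, 0.7, -0.5]
opening: 16.7
t: 9.88
ee_pos: [548.1, 33.9, 175.8]
orientation: [51.0, 89.7, -146.0]
wrist_force: [-0.3, 0.1, -0.6]
opening: 16.5
t: 10.13
ee_pos: [547.8, 41.1, 177.2]
orientation: [10.9, 89.9, 174.3]
wrist_force: [-0.5, 0.0, -0.4]
opening: 16.6
[547.84828833  41.08338411 177.21106058] 16.569820977919896
[349.6618593  265.64745098]
0 [278.98625491 274.94699511]
10 [279.08168699 265.16794126]
25 [279.20551718 252.47889503]
41 [279.31725691 241.02877405]
46 [279.34862027 237.81492815]
```

View pics/w5.png

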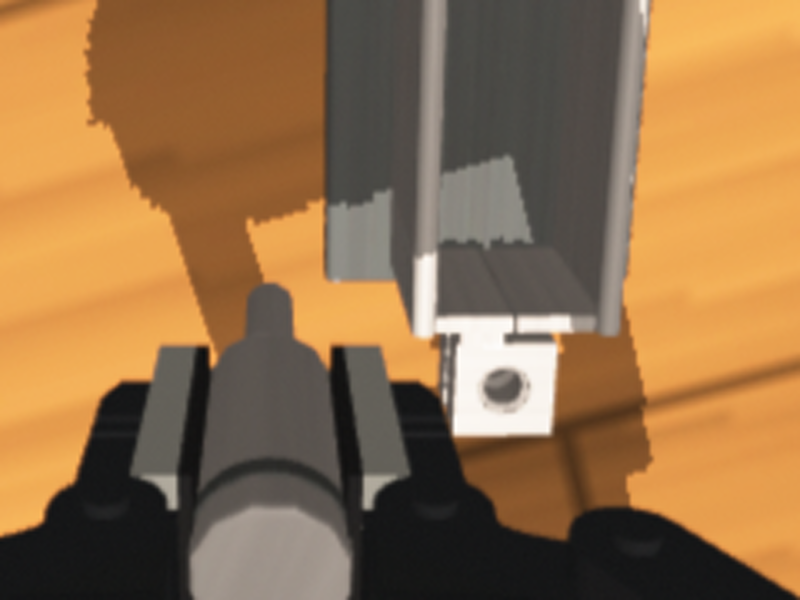

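The upper lug's hole is at native (351.2,266.0), with a predicted 349.7,265.6. The pin hangs straight, shank axis at column 280.6, tip about row 239.

```bash
python3 - <<'E'
from h import *
d=np.load('pose5.npz'); R,p=d['R'],d['p']; P=(R,p)
h=px('wrist',351.15,266.05,52,P); t=px('wrist',280.6,239.5,p[2]-41,P)
print(h,t,'pin off in tool',(R.T@(t-p)).round(2),'travel',(R.T@(h-t)).round(1))
go([547,40,103],-106.45)
E
```

```text
[472.55032475  -1.9633006   52.        ] [546.54671811  40.68842375 136.21106058] pin off in tool [41.    0.73  1.06] travel [84.3 61.9 58.6]
tcp [548.   41.2 177.5] jaw yaw -106.5 travel [74.5  1.4  0.5] rot [-0.1  0.1 -0. ] dir tool z-> [-0.96  0.28  0.  ]
```

```bash

python3 -m pendant '[{"travel":[0,0.0235,0.0293],"angular":[0,0,0],"grip":0},{"travel":[0,0.0235,0.0293],"angular":[0,0,0],"grip":0},{"travel":[0.025,0,0],"angular":[0,0,0],"grip":0},{"travel":[0.025,0,0],"angular":[0,0,0],"grip":0},{"travel":[0.022,0,0],"angular":[0,0,0],"grip":0}]'
python3 -m pendant '[{"travel":[0,0,0],"angular":[0,0,0],"grip":0},{"travel":[0,0,0],"angular":[0,0,0],"grip":0},{"travel":[0,0,0],"angular":[0,0,0],"grip":0},{"travel":[0,0,0],"angular":[0,0,0],"grip":0}]'
python3 - <<'E'
from h import *
R,p,s=RT(); im=vision.snapshot('wrist'); np.savez('pose6',R=R,p=p); print(p,s['opening'],s['wrist_force'])
cv2.imwrite('pics/w6.png',cv2.resize(im[180:300,220:380],(800,600),interpolation=cv2.INTER_CUBIC))
print(proj('wrist',[472.55,-1.96,52],(R,p)), proj('wrist',p+R@[41,.73,1.06],(R,p)))
E
```

```text
t: 10.6
ee_pos: [478.3, 12.7, 105.6]
orientation: [-163.8, 89.9, -0.3]
wrist_force: [-0.2, 0.6, -0.4]
opening: 16.3
t: 10.93
ee_pos: [479.9, 12.0, 108.1]
orientation: [-168.3, 89.8, -4.9]
wrist_force: [0.2, 0.1, -1.1]
opening: 16.1
[479.85722301  12.04981108 108.12276983] 16.065442745375353 [ 0.24638411  0.12418446 -1.13876135]
[304.02906104 233.73339705] [280.59352437 239.50623497]
```

View pics/w6.png

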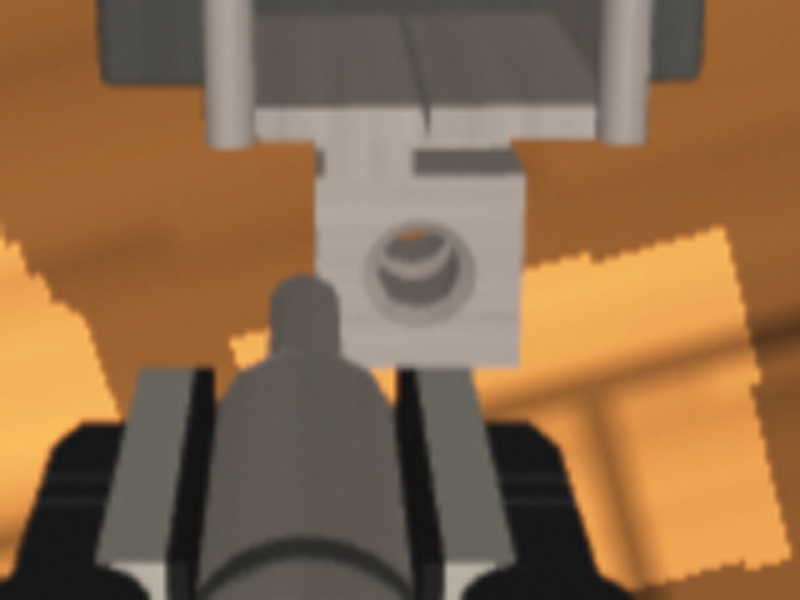

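The holes line up: I can see through both. Hole centre is native (303.4,234.2) and the tip apex is (280.7,234.6). Now a cross-check of the pin's fore-aft offset from its silhouette edges.

```bash
python3 - <<'E'
from h import *
d=np.load('pose6.npz'); R,p=d['R'],d['p']; P=(R,p)
pr=lambda x,z: proj('wrist',p+R@np.array([x,.73,z]),P)[1].round(1)
for o in(-.8,0,1.06): print(o,'shoulder edge',pr(5,o-9),'shank at 37',pr(37,o-4),'tip r2.5',pr(41,o-2.5),'r3',pr(41,o-3))
h=px('wrist',303.4,234.2,52,P)
for r in(238.5,239.5):
    t=px('wrist',280.7,r,p[2]-41,P); print(r,(R.T@(t-p)).round(2),(R.T@(h-t)).round(2))
E
```

```text
-0.8 shoulder edge 246.4 shank at 37 232.5 tip r2.5 232.5 r3 231.7
0 shoulder edge 248.0 shank at 37 233.9 tip r2.5 233.8 r3 233.0
1.06 shoulder edge 250.0 shank at 37 235.6 tip r2.5 235.5 r3 234.7
238.5 [41.    0.79  0.43] [15.11 14.36  3.06]
239.5 [41.    0.79  1.05] [15.11 14.36  2.43]
```

```bash

python3 -m pendant '[{"travel":[0,0.0072,0.0013],"angular":[0,0,0],"grip":0},{"travel":[0,0.0072,0.0013],"angular":[0,0,0],"grip":0},{"travel":[0.006,0,0],"angular":[0,0,0],"grip":0},{"travel":[0,0,0],"angular":[0,0,0],"grip":0},{"travel":[0,0,0],"angular":[0,0,0],"grip":0}]'
python3 m.py
python3 -m pendant '[{"travel":[0.004,0,0],"angular":[0,0,0],"grip":0},{"travel":[0.004,0,0],"angular":[0,0,0],"grip":0},{"travel":[0.003,0,0],"angular":[0,0,0],"grip":0},{"travel":[0.003,0,0],"angular":[0,0,0],"grip":0},{"travel":[0,0,0],"angular":[0,0,0],"grip":0}]'
python3 m.py
```

```text
t: 11.4
ee_pos: [471.8, -1.5, 99.8]
orientation: [8.8, 89.9, 172.1]
wrist_force: [0.5, 0.7, -0.9]
opening: 16.5
mould xy -126.1878344413095 -1.1212391382011708 z 99.79539203591412 F [ 0.5  0.7 -0.9] 16.480985434912153
t: 11.82
ee_pos: [471.7, -1.2, 85.4]
orientation: [14.0, 89.9, 177.4]
wrist_force: [-0.8, 0.4, -1.1]
opening: 16.6
mould xy -126.35114694721278 -0.8382174984797462 z 85.35212334464356 F [-0.8  0.4 -1.1] 16.62069005126052
```

The tip is about 8 mm into the hole with no force. I'll nudge back 1 mm fore-aft, since it overshot the intended position, and continue in small steps.

```bash

python3 -m pendant '[{"travel":[0,0,-0.001],"angular":[0,0,0],"grip":0},{"travel":[0.003,0,0],"angular":[0,0,0],"grip":0},{"travel":[0.003,0,0],"angular":[0,0,0],"grip":0},{"travel":[0,0,0],"angular":[0,0,0],"grip":0}]'
python3 m.py
python3 -m pendant '[{"travel":[0.003,0,0],"angular":[0,0,0],"grip":0},{"travel":[0.003,0,0],"angular":[0,0,0],"grip":0},{"travel":[0,0,0],"angular":[0,0,0],"grip":0}]'
python3 m.py
```

```text
t: 12.15
ee_pos: [472.8, -1.6, 79.6]
orientation: [23.5, 90.0, -173.1]
wrist_force: [0.1, 0.2, -2.0]
opening: 16.6
mould xy -125.18129663556518 -0.9129577291165657 z 79.57706135345937 F [ 0.1  0.2 -2. ] 16.583647653447382
t: 12.4
ee_pos: [472.8, -1.7, 73.5]
orientation: [29.0, 89.9, -167.6]
wrist_force: [-0.0, -0.2, -0.7]
opening: 16.5
mould xy -125.19457935233707 -0.9881125249143146 z 73.51763172311071 F [-0.  -0.2 -0.7] 16.508574223373934
```

```bash

python3 -m pendant '[{"travel":[0.004,0,0],"angular":[0,0,0],"grip":0},{"travel":[0.004,0,0],"angular":[0,0,0],"grip":0},{"travel":[0.003,0,0],"angular":[0,0,0],"grip":0},{"travel":[0.002,0,0],"angular":[0,0,0],"grip":0},{"travel":[0,0,0],"angular":[0,0,0],"grip":0}]'
python3 m.py
python3 -m pendant '[{"travel":[0.0015,0,0],"angular":[0,0,0],"grip":0},{"travel":[0.0015,0,0],"angular":[0,0,0],"grip":0},{"travel":[0,0,0],"angular":[0,0,0],"grip":0}]'
python3 m.py
python3 -m pendant '[{"travel":[0.001,0,0],"angular":[0,0,0],"grip":0},{"travel":[0.0005,0,0],"angular":[0,0,0],"grip":0},{"travel":[0,0,0],"angular":[0,0,0],"grip":0}]'
python3 m.py
```

```text
t: 12.82
ee_pos: [472.9, -1.7, 60.6]
orientation: [31.8, 90.0, -164.8]
wrist_force: [-0.6, 0.5, -1.7]
opening: 17.0
mould xy -125.12621023713209 -0.9968872899111775 z 60.615344031644966 F [-0.6  0.5 -1.7] 17.009564261569306
t: 13.07
ee_pos: [473.1, -1.6, 58.1]
orientation: [-7.6, 90.0, 155.8]
wrist_force: [0.2, 1.5, -1.0]
opening: 16.4
mould xy -124.95829148404316 -0.8075998596181431 z 58.056006510510336 F [ 0.2  1.5 -1. ] 16.43026461518974
t: 13.32
ee_pos: [473.2, -1.6, 57.0]
orientation: [-137.9, 90.0, 25.5]
wrist_force: [-1.7, 1.7, 1.4]
opening: 16.9
mould xy -124.88188557149647 -0.7696616666740734 z 56.95249292895619 F [-1.7  1.7  1.4] 16.86780239640711
```

```bash

python3 -m pendant '[{"travel":[0.0007,0,0],"angular":[0,0,0],"grip":0},{"travel":[0,0,0],"angular":[0,0,0],"grip":0}]'
python3 -m pendant '[{"travel":[0.0007,0,0],"angular":[0,0,0],"grip":0},{"travel":[0,0,0],"angular":[0,0,0],"grip":0}]'
python3 m.py
```

```text
t: 13.48
ee_pos: [473.2, -1.6, 56.8]
orientation: [-174.2, 90.0, -10.8]
wrist_force: [-5.0, 1.9, 6.6]
opening: 16.5
t: 13.65
ee_pos: [473.3, -1.6, 56.8]
orientation: [-167.8, 90.0, -4.4]
wrist_force: [-7.4, 2.8, 11.7]
opening: 16.6
mould xy -124.77105014310172 -0.7424326116362094 z 56.77973300196434 F [-7.4  2.8 11.7] 16.641204025978837
```

The head is seated: upward force rose to 12 N at z=56.8, where the geometry put it. Release and rise.

```bash

python3 -m pendant '[{"travel":[0,0,0],"angular":[0,0,0],"grip":15},{"travel":[0,0,0],"angular":[0,0,0],"grip":30},{"travel":[0,0,0],"angular":[0,0,0],"grip":45},{"travel":[0,0,0],"angular":[0,0,0],"grip":45},{"travel":[0,0,0],"angular":[0,0,0],"grip":45}]'
python3 -m pendant '[{"travel":[-0.015,0,0],"angular":[0,0,0],"grip":45},{"travel":[-0.025,0,0],"angular":[0,0,0],"grip":45},{"travel":[-0.03,0,0],"angular":[0,0,0],"grip":45},{"travel":[-0.03,0,0],"angular":[0,0,0],"grip":45},{"travel":[-0.02,0,0],"angular":[0,0,0],"grip":45}]'
python3 -m pendant '[{"travel":[0,0,-0.03],"angular":[0,0,0],"grip":100},{"travel":[0,0,-0.03],"angular":[0,0,0],"grip":100},{"travel":[0,0,-0.03],"angular":[0,0,0],"grip":100},{"travel":[0,0,-0.03],"angular":[0,0,0],"grip":100},{"travel":[0,0,0],"angular":[0,0,0],"grip":100}]'
python3 -m pendant '[{"travel":[0,0,0],"angular":[0,0,0],"grip":100},{"travel":[0,0,0],"angular":[0,0,0],"grip":100},{"travel":[0,0,0],"angular":[0,0,0],"grip":100}]'
python3 m.py
python3 - <<'E'
from h import *
R,p,s=RT(); im=vision.snapshot('wrist'); np.savez('pose7',R=R,p=p)
cv2.imwrite('pics/w7.png',cv2.resize(im,(800,600),interpolation=cv2.INTER_CUBIC))
go([593.15,-37.1,35],-106.45)
print(proj('wrist',[472.9,-1.7,98],(R,p))/.7)
E
```

```text
t: 14.07
ee_pos: [473.2, -1.8, 55.2]
orientation: [132.1, 90.0, -64.5]
wrist_force: [0.6, 0.0, 0.3]
opening: 38.6
t: 14.48
ee_pos: [473.8, -1.8, 178.3]
orientation: [-172.7, 89.8, -9.3]
wrist_force: [0.9, -0.2, 0.3]
opening: 38.6
t: 14.9
ee_pos: [590.8, -37.5, 172.5]
orientation: [23.9, 89.9, -172.8]
wrist_force: [-0.9, -0.3, -0.5]
opening: 85.5
t: 15.15
ee_pos: [587.6, -35.7, 175.8]
orientation: [-179.3, 90.0, -15.9]
wrist_force: [0.6, 0.5, 0.3]
opening: 85.2
mould xy -5.463040306493452 -1.0808851668054689 z 175.82777802662804 F [0.6 0.5 0.3] 85.17678695245078
tcp [587.6 -35.7 176.1] jaw yaw -106.6 travel [141.1  -0.2  -5.5] rot [-0.1 -0.1  0. ] dir tool z-> [-0.96  0.28  0.  ] 
[399.74063587 516.73081615]
```

View pics/w7.png

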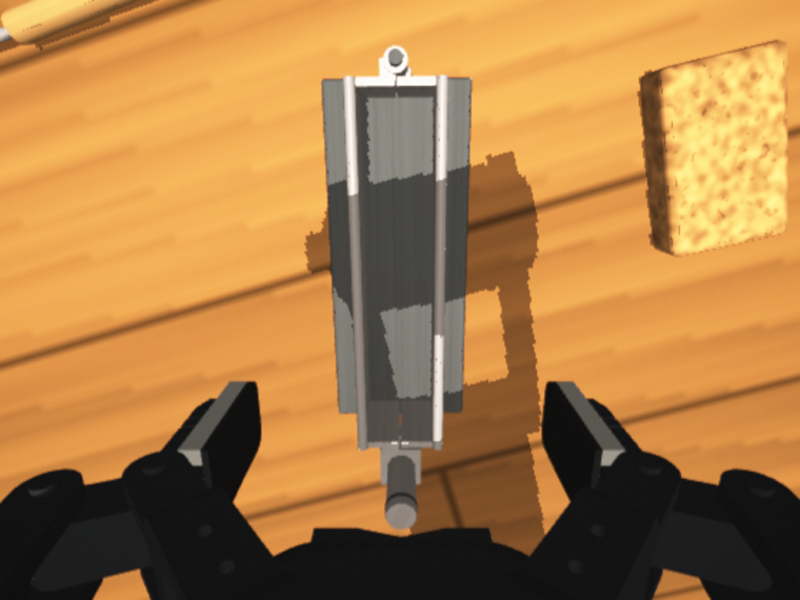

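The pin is upright in the lugs: head top at (400,512), predicted (400,517). The mould axis is centred between the jaws. Now descend and squeeze.

```bash

python3 -m pendant '[{"travel":[0.035,0,0],"angular":[0,0,0],"grip":100},{"travel":[0.035,0,0],"angular":[0,0,0],"grip":100},{"travel":[0.03,0,0],"angular":[0,0,0],"grip":100},{"travel":[0.025,0,0],"angular":[0,0,0],"grip":100},{"travel":[0.015,0,0],"angular":[0,0,0],"grip":100}]'
python3 -m pendant '[{"travel":[0.008,0,0],"angular":[0,0,0],"grip":100},{"travel":[0,0,0],"angular":[0,0,0],"grip":100},{"travel":[0,0,0],"angular":[0,0,0],"grip":100}]'
python3 m.py
python3 -m pendant '[{"travel":[0,0,0],"angular":[0,0,0],"grip":80},{"travel":[0,0,0],"angular":[0,0,0],"grip":65},{"travel":[0,0,0],"angular":[0,0,0],"grip":50},{"travel":[0,0,0],"angular":[0,0,0],"grip":20},{"travel":[0,0,0],"angular":[0,0,0],"grip":0}]'
python3 -m pendant '[{"travel":[0,0,0],"angular":[0,0,0],"grip":0},{"travel":[0,0,0],"angular":[0,0,0],"grip":0},{"travel":[0,0,0],"angular":[0,0,0],"grip":0},{"travel":[0,0,0],"angular":[0,0,0],"grip":0},{"travel":[0,0,0],"angular":[0,0,0],"grip":0}]'
python3 m.py
python3 - <<'E'
from h import *
im=vision.snapshot('wrist'); sc=vision.snapshot('scene')
a=cv2.resize(im,(400,300)); b=cv2.resize(sc[170:300,200:373],(400,300),interpolation=cv2.INTER_CUBIC)
cv2.imwrite('pics/f8.png',cv2.resize(np.hstack([a,b]),(800,300)))
E
```

```text
t: 15.62
ee_pos: [586.1, -35.5, 32.7]
orientation: [11.6, 89.8, 175.0]
wrist_force: [0.2, -0.4, -0.3]
opening: 85.5
t: 15.87
ee_pos: [588.5, -35.9, 28.6]
orientation: [-173.8, 89.9, -10.4]
wrist_force: [0.3, -0.7, 0.3]
opening: 85.4
mould xy -4.597807667052744 -1.02139121260909 z 28.62032505638365 F [ 0.3 -0.7  0.3] 85.41215307105355
t: 16.28
ee_pos: [589.5, -34.4, 29.7]
orientation: [-132.5, 89.7, 30.9]
wrist_force: [-1.2, 6.0, 5.5]
opening: 51.1
t: 16.7
ee_pos: [589.5, -34.4, 29.7]
orientation: [-132.2, 89.7, 31.2]
wrist_force: [-0.9, 5.9, 7.0]
opening: 50.9
mould xy -4.04135932579407 0.6847461540638923 z 29.651858268351713 F [-0.9  5.9  7. ] 50.919828968897
```

View pics/f8.png

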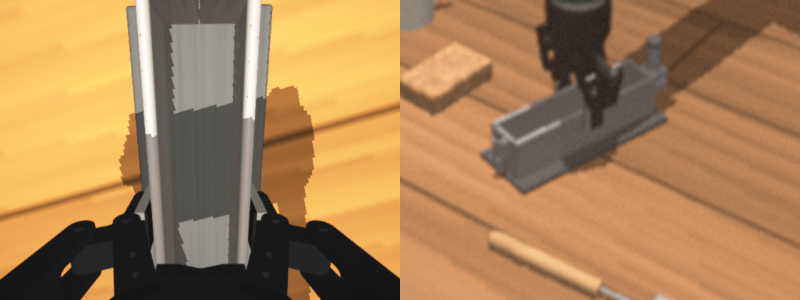

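The wrist view shows the mould clamped between the fingers, and the scene view shows the pin standing at the mould's end. Opening holds at 51 mm. Handing in.

```bash
python3 -c "
from station import ctrl
ctrl.job_done(); s=ctrl.sense(); print(s['t'],s['opening'],s['wrist_force'])"
```

```text
the job is handed in; nothing more can be done
the job is handed in; nothing more can be done
```

The mould is shut and pinned, and I handed the job in with the gripper still squeezing it from above across its long sides.

- **Closing:** I pushed the open half from outside until it met its stop, at about 13 N. A close wrist view then showed the two lug holes lined up.
- **Pin:** I took it from the stand and lowered it through both lugs. The resistance rose to about 12 N up (14 N in all) at the height where the head should meet the upper lug. After I let go, a picture showed the pin upright in place.
- **Final hold:** The grip is near the mould's middle, at the fixed grip force (half the maximum, about 60 N). The last picture before hand-in (about 17 s of the 67 s used) shows the mould clamped and the pin still in. The final wrist force was about 9 N.

Two small disagreements came up:
- The opening read about 16.5 mm on the 18 mm pin head and 51 mm on the 52 mm mould. It held steady both times, so I put this down to soft pads or sensor offset.
- The camera and arm positions of the holes differed by 1–2 mm. I measured the pin against the hole in the same picture, and it went in without force.

I never moved toward the mug, sponge, phone or spatula. I took no final top view to confirm their positions.

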